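# Clear the offcuts from the outfeed tray into the scrap bin

### The job

Clear the saw's outfeed tray: get all three offcuts - the square tube, the angle and the flat plastic plate tucked up against the closed end - off the open end of the tray and into the scrap bin that stands there, so that each drops right down inside the bin and none is left on the tray. The tray is thin sheet, so press on it and on the plate only gently, and leave the gear, the caliper and the pliers on the bench where they are.

Things in the scene. Friction and masses are not known exactly. Their poses are not given: they have to be found in the camera images.
- tray: Dark steel outfeed tray, fixed on legs set higher or lower each time. Origin 70 mm below the middle of its deck; x runs along the tray to its open end, at the bin. Smooth deck, 210 mm long from closed end (x = -105 mm) to open edge (x = +105), 114 mm wide between side fences (y = -57 to 57). Fences 6 mm thick, 30 mm high above the deck, along both sides and across the closed end.
- tray_edge (a point): Middle of the tray's open edge, at deck height.
- tray_end (a point): Middle of the foot of the closed end's fence, inner face, at deck height.
- scrap_bin: Open grey sheet-steel scrap bin, fixed, 170 (x) x 138 (y) x 90 mm high, walls 3 mm, floor 4 mm thick. It stands on legs like the tray. Origin at the centre of its underside. The lip at its -x side is only 60 mm high, as are the first 30 mm of the sides; it reaches 4 mm in under the tray's open edge.
- plate_offcut: White polyethylene plate offcut, 100 (x) x 104 (y) x 12 mm thick, lying flat on the deck against the closed end (gap of 1 to 4 mm, about 5 mm to each side fence). Slippery. Origin at the centre of its underside, z up.
- tube_offcut: Steel square-tube offcut, 62 mm long (along x), 40 x 40 mm, 4 mm walls, open ends, lying on the deck between the plate and the open edge. Origin at the centre of its underside.
- angle_offcut: Steel angle offcut, 62 mm long (along x), legs 40 mm, 6 mm thick: one leg flat on the deck, the other upright along its +y side; beside the tube. Origin at the centre of its underside.
- gear_a: Bystander: steel gear 60 mm across, 21 mm high, on the bench; origin at the centre of its underside.
- caliper: Bystander: caliper 200 mm long, lying on the bench; origin at the centre of its underside.
- pliers: Bystander: red-handled pliers 193 mm long, lying on the bench; origin at the centre of its underside.

How it is judged:
By the outcome, as a careful person would: the job done as asked, in the order asked, and still so for the second after the job is handed in, with the robot touching nothing.
It also fails if it takes over 72 s, if anything falls off the work surface, if the arm or the gripper's body presses on something with over 40 N, if the wrist force passes 120 N, or if a joint passes its speed limit or range.

### The arm

A 6-joint arm with a two-finger parallel gripper is mounted at the origin on a cart in front of the work surface, level with it; the furniture and walls round the work are solid. World frame = base frame: x ahead of the robot, y to its left, z up, the work surface at z = 0. Lengths are in m, angles in rad, forces in N, time in s.
With the tool pointing down it reaches from about 0.35 to 0.85 m from the base axis. Payload 8.1 kg.
Tool frame: the origin (TCP) lies on the centre line of the jaws, within the pads' length; the fingertips stand robot.tips_ahead ahead of it and the grasp point (between the pads) lies 6 mm ahead of it (robot.tips_ahead is the distance from the TCP to the fingertips, in m); z points along the fingers, y is the line along which they close (so a half turn about z gives the same grasp; the last joint's range is limited). The gripper opens to 93 mm and grips with 3 to 60 N. Pads are 15 mm wide; open, the fingers measure 128 mm over their backs; the gripper's body (75 mm by 188 mm) begins 65 mm behind the grasp point.
Start: joints at [1.033, 0.13, 1.488, -0, 1.523, -0.085], TCP at [0.262, 0.54, 0.244] pointing down, gripper open.
Joint ranges: [-2.96, 2.96], [-0.89, 2.26], [0.02, 2.5], [-1.34, 4.48], [0, 2.73], [-2.66, 2.66]. Speed limits (rad/s): [2.39, 2.39, 2.79, 3.14, 3.14, 3.14].

### API

Orientations are given as a rotation vector (axis times angle).
In Python, from plant import robot gives the robot as it stands.
- The arm moves only by the tool apply_moves, never from a script. Its arguments are lists of equal length, an entry for each row: "delta_pos": the shift along the tool's x, y, z in cm, a list of three; "twist": the turn about the tool's z in rad. A call has 1 to 8 rows; each row shifts and turns the commanded pose from where the row before left it, along the tool's axes as they then stand; what a row does not reach is not made up. A row lasts 1/8 s, in which the tool goes at most 62.5 mm and 10.7 degrees, less where a joint would pass 70% of its speed; a pose out of reach is approached as far as the arm can. A call with a gripper value outside its range is refused whole. "gripper" is the finger opening in cm, from 0 to 9.3, set as the call begins (left out, the last holds). The fingers move at their own pace and stop on an object; "squeeze" is the grip in N (left out, the last holds). Time passes only in rows, so rows that do not move let the fingers close. It gives the time, the measured TCP pose, the force, the opening and the grip force at its end, in the units of the state.
- robot.read_state(): the state, without advancing time (a new reading comes with each control period).
- robot.read_camera(name): name is "scene" or "top" or "wrist"; returns a dict with "frame" (420x560x3 uint8, red, green, blue), "vertical_fov" (degrees; the focal length in pixels is half the picture's height over the tangent of half this angle, whatever the lens; pixels are square), "cx", "cy" (the principal point, pixels), "R" (3x3) and "t" (3): a world point X has camera coordinates R X + t. Camera axes: x right, y down, z forward; pixel columns grow to the right and rows downward; lengths in m; the calibration is good to about 2 mm. The wrist camera is an equidistant fisheye: a pixel r from the principal point sees the ray r / f radians off the axis. A picture is of the moment at which its call begins. There is no depth.
- robot.close_job(): hands the job in; it is judged then, once.
The state is a dict: "t": time; "q": joint angles; "dq": joint speeds; "joint_torque": joint torques, N m; "tool_pos": TCP position; "orientation": TCP orientation; "force": force on the tool from outside, world axes, zero at the start; "wrist_torque": the same for the moment, N m; "opening": finger opening in m; "gripper_force": force on a finger pad.
Only numpy, scipy, OpenCV 4.12 (cv2) and the standard library are available. Lean on these libraries where they do the work, as an engineer would, in place of code of your own. Each camera call takes 0.05 s, during which the arm holds its last target. There are 200 camera calls.

## Working session

There is one attempt and no reset: what is moved stays moved. The work goes in short steps, Python scripts to look and compute and a tool call to move; the robot and the scene stay as the last step left them, time stands still between calls to the robot, and variables do not carry over. Pictures are saved under pics/ and viewed, at most 10 in all, crops included, and the job is handed in when it is done.

Besides the shell and the picture viewer there is one more tool, called after ">>>" as name(argument=value, ...), one argument or row to a line, values as JSON. apply_moves: Moves the arm, as the interface text tells. Its arguments: {"type":"object","properties":{"delta_pos":{"type":"array"},"twist":{"type":"array"},"gripper":{"type":"number"},"squeeze":{"type":"number"}},"required":["delta_pos","twist"]}

```bash
mkdir -p pics; ls
cat > h.py <<'E'
import numpy as np, cv2
from plant import robot
def cam(n,save=None):
    c=robot.read_camera(n); 
    if save: cv2.imwrite('pics/'+save,c['frame'][:,:,::-1])
    return c
def ray(c,u,v):
    H=c['frame'].shape[0]; f=H/2/np.tan(np.radians(c['vertical_fov'])/2)
    R=np.array(c['R']);t=np.array(c['t'])
    d=np.array([(u-c['cx'])/f,(v-c['cy'])/f,1.])
    if c.get('fish'):
        a,b=d[:2]; r=np.hypot(a,b)+1e-12; d=np.array([a/r*np.sin(r),b/r*np.sin(r),np.cos(r)])
    return -R.T@t, R.T@(d/np.linalg.norm(d))
def onz(c,u,v,z):
    o,d=ray(c,u,v); return o+d*(z-o[2])/d[2]
def tri(c1,p1,c2,p2):
    o1,d1=ray(c1,*p1);o2,d2=ray(c2,*p2)
    s=np.linalg.lstsq(np.c_[d1,-d2],o2-o1,rcond=None)[0]
    a=o1+s[0]*d1;b=o2+s[1]*d2
    return (a+b)/2,np.linalg.norm(a-b)
E
python3 - <<'E'
from h import *
import pickle
s=robot.read_state();print(s, robot.tips_ahead)
d={}
for n in['scene','top','wrist']:
    d[n]=cam(n,n+'0.png'); print(n,d[n]['vertical_fov'],d[n]['cx'],d[n]['cy'],d[n]['R'],d[n]['t'])
d['wrist']['fish']=1
pickle.dump(d,open('c0.pkl','wb'))
E
```

```text
pics
{'t': 0.0, 'q': array([ 1.03261320e+00,  1.31139394e-01,  1.48922783e+00,  6.49283925e-06,
        1.52296754e+00, -8.54109423e-02]), 'dq': array([ 0.00119589,  0.0006942 ,  0.00079461,  0.00162929, -0.00107345,
        0.00099331]), 'joint_torque': array([-1.55457139e-03, -5.59837997e+01, -4.91757345e+01,  7.70197297e-02,
        3.51996243e-02, -1.60090954e-04]), 'tool_pos': array([0.26220736, 0.53912775, 0.24262864]), 'orientation': array([-7.05032318e-01, -3.06090357e+00,  2.60097401e-03]), 'force': array([-0.37930524,  0.55415397, -0.24021583]), 'wrist_torque': array([-0.02107641, -0.01088926, -0.02614588]), 'gripper_force': 0.0, 'opening': 0.09258861368420453} 0.025
scene 52.43980969410397 276.91945441099307 208.86419984575355 [[ 0.88287882 -0.46959566  0.00221627]
 [-0.33017274 -0.62409435 -0.70816114]
 [ 0.33393256  0.62448872 -0.70604737]] [-0.41909575  0.27631184  0.92364406]
top 44.815801078701575 268.292601741962 205.89239824998114 [[ 0.01531438 -0.99984882  0.00823455]
 [-0.98259703 -0.01657384 -0.18500915]
 [ 0.18511765 -0.00525795 -0.9827023 ]] [0.07615203 0.54980279 1.05296306]
wrist 65.70646984690485 284.6246924650053 209.7024554467175 [[ 4.37336943e-01  8.99297477e-01 -6.67646137e-04]
 [ 8.62743290e-01 -4.19350545e-01  2.82522805e-01]
 [ 2.53792068e-01 -1.24133667e-01 -9.59260350e-01]] [-0.59975675 -0.03259531  0.3904566 ]
```

View pics/top0.png

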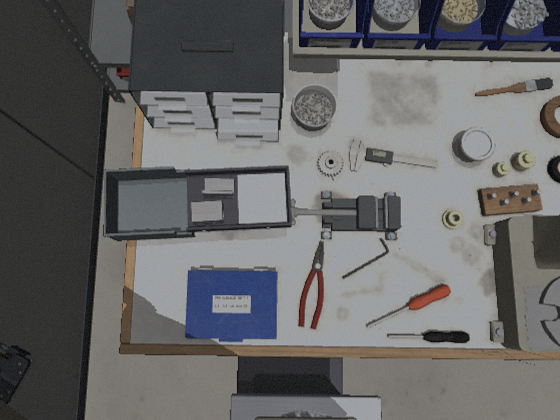

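View pics/scene0.png

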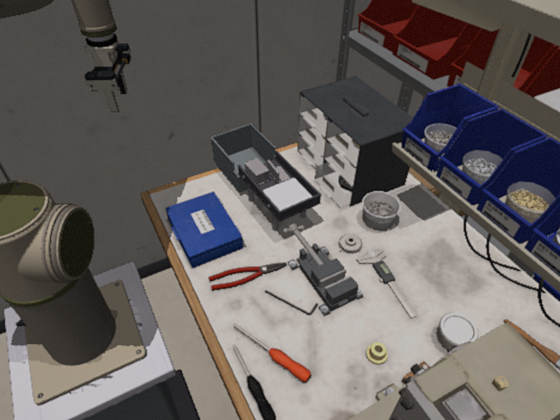

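Top view: the bin is at cols 105–190 and the tray deck at cols 188–290, rows 165–235. The tray's x axis points left in the picture (about +y in the world), with the plate at (262,197), the tube at (207,210) and the angle at (218,186). The scene view shows the same layout at (210–320, 125–225).

Run:
```python
import cv2,numpy as np
a=cv2.imread('pics/top0.png')[160:245,100:300]
a=cv2.resize(a,None,fx=4,fy=4,interpolation=cv2.INTER_CUBIC)
b=cv2.imread('pics/scene0.png')[120:228,205:325]
b=cv2.resize(b,None,fx=5,fy=5,interpolation=cv2.INTER_CUBIC)
a=cv2.convertScaleAbs(a,alpha=1.7);b=cv2.convertScaleAbs(b,alpha=1.7)
cv2.imwrite('pics/a1.png',a);cv2.imwrite('pics/b1.png',b)
```

```text
(no output)
```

View pics/a1.png

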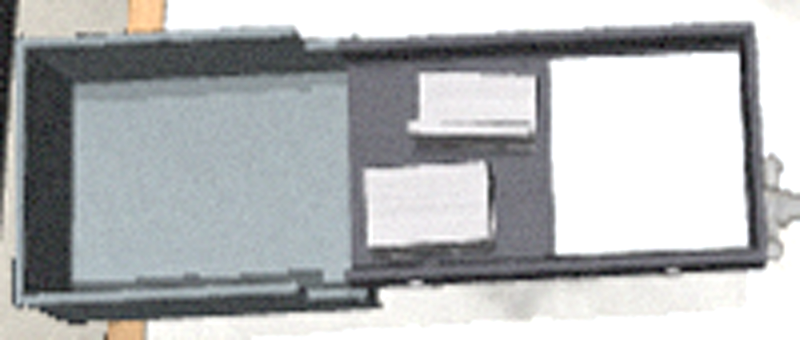

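View pics/b1.png

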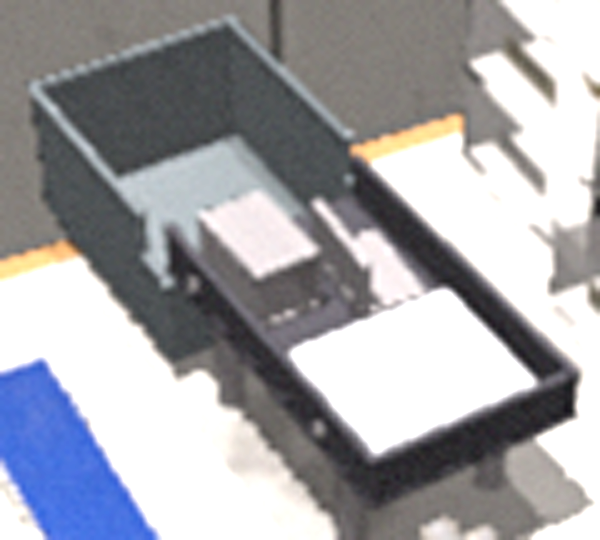

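The crops give matching corners for the plate, the tube and the fence tops in both views; next I triangulate them.

Run:
```python
from h import *
import pickle
d=pickle.load(open('c0.pkl','rb'));T,S=d['top'],d['scene']
a=lambda p:((p[0]+.5)/4-.5+100,(p[1]+.5)/4-.5+160)
b=lambda p:((p[0]+.5)/5-.5+205,(p[1]+.5)/5-.5+120)
P={}
for n,p,q in [('pl+-',(551,60),(440,290)),('pl--',(743,52),(540,385)),('pl-+',(750,248),(375,457)),('pl++',(553,255),(290,350)),
 ('tu+-',(362,170),(258,190)),('tu--',(485,162),(320,248)),('tu-+',(490,242),(262,278)),('tu++',(368,247),(200,212)),
 ('an+',(410,128),(315,200)),('an-',(533,130),(368,268)),
 ('fence--out',(752,24),(577,375)),('fence-+out',(765,263),(365,497)),
 ('binfar+',(15,300),(35,85)),('binfar-',(22,40),(232,18))]:
    x,e=tri(T,a(p),S,b(q)); print(n,x.round(4),round(e*1e3,1))
# mask of plate in top
g=T['frame'].min(axis=2); m=np.zeros_like(g); m[172:225,237:289]=(g[172:225,237:289]>150)*255
c=max(cv2.findContours(m,0,2)[0],key=cv2.contourArea); print(cv2.minAreaRect(c))
```

```text
pl+- [0.6048 0.1517 0.0944] 2.8
pl-- [0.607  0.0516 0.1065] 4.5
pl-+ [0.5062 0.0462 0.106 ] 0.4
pl++ [0.5058 0.1463 0.0957] 7.2
tu+- [0.54   0.2439 0.1222] 0.5
tu-- [0.5453 0.1814 0.1245] 0.9
tu-+ [0.5068 0.1772 0.1217] 4.9
tu++ [0.5013 0.2384 0.1249] 1.8
an+ [0.5624 0.2201 0.1234] 0.6
an- [0.5624 0.1579 0.1216] 0.3
fence--out [0.6232 0.0464 0.1099] 0.3
fence-+out [0.499  0.0383 0.0891] 4.1
binfar+ [0.4751 0.4198 0.1027] 3.3
binfar- [0.6099 0.4262 0.1045] 0.7
((261.59967041015625, 197.89166259765625), (47.45881652832031, 47.250667572021484), 87.61405944824219)
```

```bash
cat >> h.py <<'E'
def go(x,y,z,ang=None):
    """print the tool-frame shift [cm] and twist to TCP target; ang = world angle of tool y (deg, mod 180)"""
    s=robot.read_state(); R=cv2.Rodrigues(np.array(s['orientation']))[0]
    a=np.degrees(np.arctan2(R[1,1],R[0,1])); 
    tw=0 if ang is None else np.radians(((a-ang+90)%180)-90)
    print('t',s['t'],'pos',s['tool_pos'].round(4),'yang',round(a,1),'d_cm',(R.T@(np.array([x,y,z])-s['tool_pos'])*100).round(2),'tw',round(tw,3),'F',s['force'].round(1))
E
python3 - <<'E'
from h import *
import pickle
d=pickle.load(open('c0.pkl','rb'));T=d['top']
print('cabinet foot',onz(T,245,140,0),onz(T,180,128,0),'cam',ray(T,0,0)[0])
go(.54,.17,.28,2.5)
E
```

```text
cabinet foot [ 7.13084897e-01  1.41253949e-01 -2.22044605e-16] [0.739551   0.29353125 0.        ] cam [0.34414632 0.09078929 1.13584068]
t 0.15 pos [0.2623 0.5392 0.2428] yang 64.1 d_cm [-41.13 -21.06  -3.69] tw 1.074 F [-0.2 -0.2  0.8]
```

>>> apply_moves(
  delta_pos=[
    [-5, -2.6, -0.4],
    [-5, -2.6, -0.4],
    [-5, -2.6, -0.4],
    [-5, -2.6, -0.4],
    [-5, -2.6, -0.4],
    [-5, -2.6, -0.4],
    [-5, -2.6, -0.4],
    [-5, -2.6, -0.4],
  ],
  twist=[0, 0, 0, 0, 0, 0, 0, 0],
  gripper=0,
)

```text
t: 1.15
tool_pos: [0.5319, 0.1759, 0.2756]
orientation: [-0.705, -3.061, -0.0]
force: [-0.0, 0.5, -0.7]
opening: 0.0176
gripper_force: 0.0
```

>>> apply_moves(
  delta_pos=[
    [0, 0, 0],
    [0, 0, 0],
    [0, 0, 0],
    [0, 0, 0],
    [0, 0, 0],
    [0, 0, 0],
    [0, 0, 0],
    [0, 0, 0],
  ],
  twist=[0.15, 0.15, 0.15, 0.15, 0.15, 0.15, 0.15, 0],
)

```text
t: 2.15
tool_pos: [0.531, 0.1775, 0.2753]
orientation: [-2.143, -2.296, 0.001]
force: [0.3, -0.1, 0.3]
opening: 0.0001
gripper_force: 0.0
```

Run:
```python
from h import *
import pickle
go(.54,.17,.28,2.5)
c=cam('wrist','w1.png');c['fish']=1;pickle.dump(c,open('w1.pkl','wb'))
```

```text
t 2.15 pos [0.531  0.1775 0.2753] yang 4.0 d_cm [-0.81  0.84 -0.47] tw 0.025 F [ 0.3 -0.1  0.3]
```

View pics/w1.png

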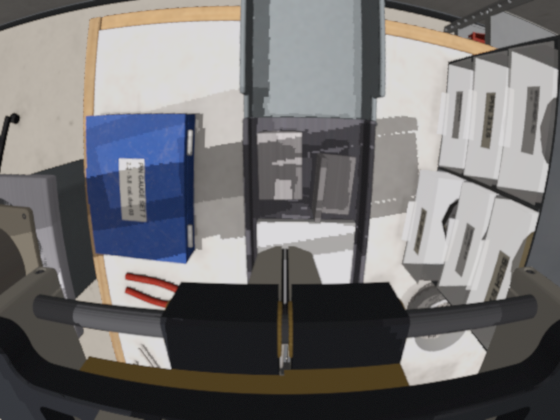

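Run:
```python
import cv2
a=cv2.imread('pics/w1.png')[108:258,238:388]
a=cv2.convertScaleAbs(cv2.resize(a,None,fx=4,fy=4,interpolation=cv2.INTER_CUBIC),alpha=1.6,beta=15);cv2.imwrite('pics/w1c.png',a)
```

```text
(no output)
```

View pics/w1c.png

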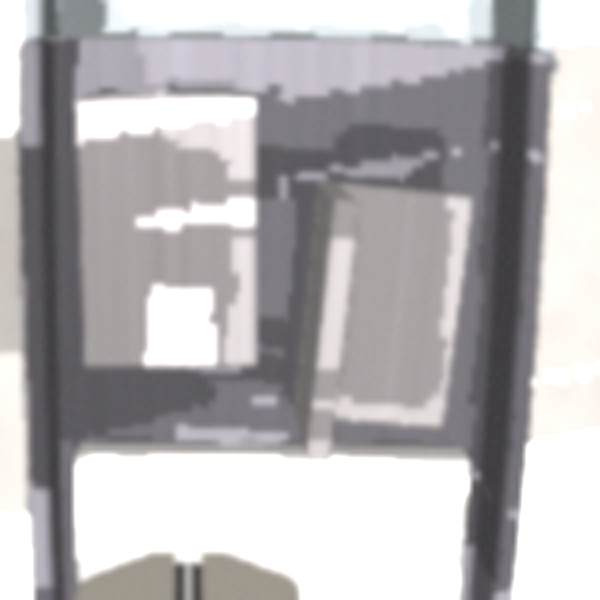

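Close-up (4×, origin (238,108)): tube top at (77–257, 97–367), deck edge at row about 42, plate front edge at row about 455, and the angle's upright running from (322,180) to (316,455).

Run:
```python
from h import *
import pickle
d=pickle.load(open('c0.pkl','rb'));T,S=d['top'],d['scene'];W=pickle.load(open('w1.pkl','rb'))
a=lambda p:((p[0]+.5)/4-.5+100,(p[1]+.5)/4-.5+160)
b=lambda p:((p[0]+.5)/5-.5+205,(p[1]+.5)/5-.5+120)
w=lambda p:((p[0]+.5)/4-.5+238,(p[1]+.5)/4-.5+108)
for n,p,q in [('tu+-',(362,170),(257,97)),('tu--',(485,162),(257,367)),('tu-+',(490,242),(83,367)),('tu++',(368,247),(77,98)),('pl+-',(551,60),(470,455)),('pl++',(553,255),(74,455))]:
    x,e=tri(T,a(p),W,w(q)); print(n,x.round(4),round(e*1e3,1))
pr=lambda n,p,z:print(n,onz(W,*w(p),z)[:2].round(4))
for p in[(257,97),(257,367),(83,367),(77,98)]: pr('tube top',p,.124)
for p in[(75,40),(290,36),(497,45)]: pr('deck edge',p,.084)
for p in[(74,455),(470,455)]: pr('plate front',p,.096)
for p in[(325,182),(318,455),(332,190),(330,452)]: pr('angle upr top',p,.124)
for p in[(470,195),(440,425)]: pr('angle flat',p,.09)
for p in[(40,42),(548,60),(500,600),(22,40),(80,40)]: pr('fence top',p,.114)
for p in[(348,160),(348,66),(352,262)]: print('edge top', onz(T,*a(p),.084)[:2].round(4))
```

```text
tu+- [0.5415 0.2441 0.1179] 1.2
tu-- [0.5462 0.1815 0.1216] 1.4
tu-+ [0.5055 0.1779 0.1183] 1.1
tu++ [0.5014 0.2403 0.1164] 1.0
pl+- [0.6088 0.1518 0.0859] 1.1
pl++ [0.5028 0.1474 0.0941] 0.5
tube top [0.5417 0.244 ]
tube top [0.5466 0.1819]
tube top [0.5063 0.1791]
tube top [0.5017 0.2411]
deck edge [0.497  0.2538]
deck edge [0.551  0.2585]
deck edge [0.6044 0.2615]
plate front [0.5032 0.1479]
plate front [0.6068 0.155 ]
angle upr top [0.5585 0.226 ]
angle upr top [0.5629 0.1614]
angle upr top [0.5602 0.2244]
angle upr top [0.5657 0.1624]
angle flat [0.5998 0.2224]
angle flat [0.599  0.1609]
fence top [0.4915 0.2532]
fence top [0.6101 0.2589]
fence top [0.6161 0.1217]
fence top [0.4873 0.2534]
fence top [0.5007 0.2541]
edge top [0.5528 0.2572]
edge top [0.6036 0.2594]
edge top [0.4987 0.2526]
```

>>> apply_moves(
  delta_pos=[
    [-1.2, -0.4, 2],
    [0, 0, 4],
    [0, 0, 4],
    [0, 0, 3],
    [0, 0, 1],
    [0, 0, 0.7],
    [0, 0, 0.7],
    [0, 0, 0],
  ],
  twist=[0, 0, 0, 0, 0, 0, 0, 0],
)

```text
t: 3.2
tool_pos: [0.5282, 0.1654, 0.122]
orientation: [2.144, 2.296, 0.001]
force: [0.5, -0.5, -0.4]
opening: 0.0009
gripper_force: 0.0
```

>>> apply_moves(
  delta_pos=[
    [0.5, 0, 0],
    [0.5, 0, 0],
    [0.5, 0, 0],
    [0.5, 0, 0],
    [0.5, 0, 0],
    [0.5, 0, 0],
    [0.5, 0, 0],
    [0, 0, 0],
  ],
  twist=[0, 0, 0, 0, 0, 0, 0, 0],
)

```text
t: 4.2
tool_pos: [0.5254, 0.2007, 0.1215]
orientation: [-2.144, -2.296, -0.0]
force: [-0.3, 0.2, 0.5]
opening: 0.001
gripper_force: 0.0
```

Run:
```python
from h import *
go(.5275,.165,.119,4.1)
cam('top','t2.png');cam('wrist','w2.png')
a=cv2.imread('pics/t2.png')[150:250,150:300];b=cv2.imread('pics/w2.png')[0:260,180:440]
cv2.imwrite('pics/v2.png',cv2.convertScaleAbs(np.hstack([cv2.resize(a,(500,333),interpolation=2),cv2.resize(b,(300,300))[:,:] if 0 else cv2.resize(b,(300,333))]),alpha=1.5))
```

```text
t 4.2 pos [0.5254 0.2007 0.1215] yang 3.9 d_cm [-3.58 -0.04  0.25] tw -0.003 F [-0.3  0.2  0.5]
```

View pics/v2.png

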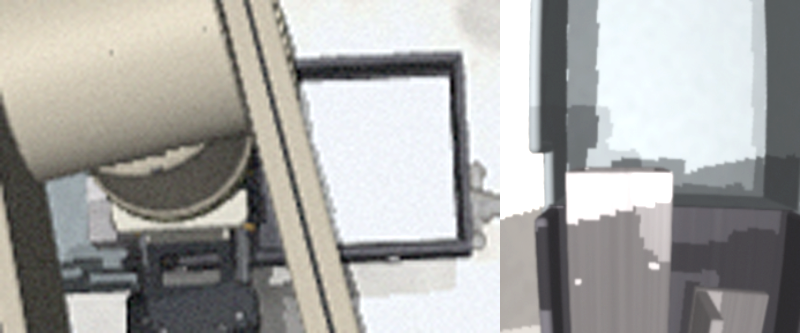

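The tube end is now beyond the deck edge in the wrist view (rows ~133 vs edge ~162).

Run:
```python
from h import *
c=cam('wrist');c['fish']=1
f=lambda x,y:(180+(x-500)/300*260,y/333*260)
for p,z in [((566,170),.121),((671,170),.121),((680,207),.082),((790,207),.082)]: print(onz(c,*f(*p),z).round(4))
```

```text
[0.5    0.2714 0.121 ]
[0.5394 0.274  0.121 ]
[0.5505 0.2567 0.082 ]
[0.6089 0.2625 0.082 ]
```

>>> apply_moves(
  delta_pos=[
    [0.4, 0, 0],
    [0, 0, 0],
    [-0.5, 0, 0],
    [0, 0, -3],
    [0, 0, -4],
    [3.4, -0.1, 0],
    [3.4, 0, 0],
    [0, 0, 0],
  ],
  twist=[0, 0, 0, 0, 0, 0, 0, 0],
)

```text
t: 5.35
tool_pos: [0.5197, 0.2685, 0.1917]
orientation: [-2.142, -2.298, -0.001]
force: [-0.1, 0.1, -0.3]
opening: 0.0007
gripper_force: 0.0
```

>>> apply_moves(
  delta_pos=[
    [0, 0, 0],
    [0, 0, 0],
    [0, 0, 0],
    [0, 0, 0],
  ],
  twist=[0, 0, 0, 0],
  gripper=6.0,
  squeeze=25,
)

```text
t: 5.85
tool_pos: [0.5202, 0.2665, 0.1917]
orientation: [2.145, 2.295, 0.0]
force: [0.3, 0.8, 0.4]
opening: 0.0357
gripper_force: 0.0
```

Run:
```python
from h import *
go(.5197,.2680,.108,4.1)
c=cam('wrist','w3.png')
b=cv2.imread('pics/w3.png')[80:400,160:400]
cv2.imwrite('pics/v3.png',cv2.convertScaleAbs(cv2.resize(b,(450,600),interpolation=2),alpha=1.6,beta=10))
```

```text
t 5.85 pos [0.5202 0.2665 0.1917] yang 3.9 d_cm [ 0.15 -0.04  8.37] tw -0.004 F [0.3 0.8 0.4]
```

View pics/v3.png

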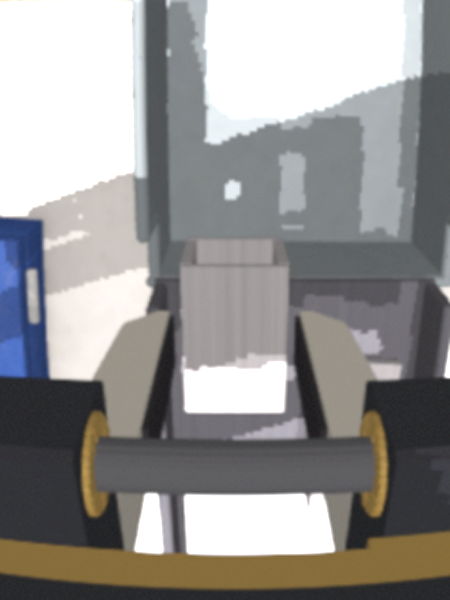

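The jaws straddle the tube (composite cols 180–288), and the tube overhangs the edge as intended. I descend and grip.

>>> apply_moves(
  delta_pos=[
    [0.1, 0, 0],
    [0, 0, 0],
    [0, 0, 0],
    [0, 0, 3],
    [0, 0, 3],
    [0, 0, 1.2],
    [0, 0, 1.1],
    [0, 0, 0],
  ],
  twist=[0, 0, 0, 0, 0, 0, 0, 0],
)

```text
t: 6.9
tool_pos: [0.5199, 0.2679, 0.1084]
orientation: [-2.144, -2.296, 0.001]
force: [-0.4, -0.3, -0.0]
opening: 0.0601
gripper_force: 0.0
```

>>> apply_moves(
  delta_pos=[
    [0, 0, 0],
    [0, 0, 0],
    [0, 0, 0],
    [0, 0, 0],
    [0, 0, 0],
  ],
  twist=[0, 0, 0, 0, 0],
  gripper=3.0,
)

```text
t: 7.52
tool_pos: [0.5205, 0.2682, 0.1095]
orientation: [2.144, 2.295, 0.002]
force: [-0.6, 0.4, 5.2]
opening: 0.0401
gripper_force: 25.0
```

>>> apply_moves(
  delta_pos=[
    [0, 0, -1],
    [0, 0, -2],
    [0, 0, -2],
    [3.5, 1.3, 0],
    [3.5, 1.3, 0],
    [3.6, 1.4, 0],
    [0, 0, 0],
    [0, 0, 0],
  ],
  twist=[0, 0, 0, 0, 0, 0, -0.17, -0.17],
)

```text
t: 8.52
tool_pos: [0.5529, 0.3773, 0.1599]
orientation: [1.717, 2.631, 0.001]
force: [0.2, 0.1, -2.2]
opening: 0.0398
gripper_force: 25.0
```

>>> apply_moves(
  delta_pos=[
    [0, 0, 0],
    [0, 0, 0],
    [0, 0, 0],
    [0, 0, 0],
    [0, 0, 0],
    [0, 0, 0],
    [0, 0, 0],
    [0, 0, 0],
  ],
  twist=[-0.18, -0.18, -0.18, -0.18, -0.18, -0.18, -0.15, 0],
)

```text
t: 9.52
tool_pos: [0.5531, 0.3767, 0.16]
orientation: [-0.104, 3.139, 0.001]
force: [0.1, -0.3, -2.0]
opening: 0.0398
gripper_force: 25.0
```

Run:
```python
from h import *
go(.5527,.3769,.065,94)
print(robot.read_state()['q'].round(2))
```

```text
t 9.525 pos [0.5531 0.3767 0.16  ] yang 93.8 d_cm [0.05 0.02 9.5 ] tw -0.004 F [ 0.1 -0.3 -2. ]
[ 0.52  0.36  1.37  0.    1.41 -1.12]
```

>>> apply_moves(
  delta_pos=[
    [0.3, 0, 2],
    [0, 0, 2],
    [0, 0, 2],
    [0, 0, 1.5],
    [0, 0, 1],
    [0, 0, 1],
    [0, 0, 0],
    [0, 0, 0],
  ],
  twist=[0, 0, 0, 0, 0, 0, 0, 0],
)

```text
t: 10.52
tool_pos: [0.5502, 0.3765, 0.0644]
orientation: [-0.105, 3.139, 0.001]
force: [0.9, 0.1, -2.6]
opening: 0.04
gripper_force: 25.0
```

>>> apply_moves(
  delta_pos=[
    [0, 0, 0],
    [0, 0, 0],
    [0, 0, 0],
  ],
  twist=[0, 0, 0],
  gripper=4.8,
)

```text
t: 10.9
tool_pos: [0.5501, 0.3765, 0.0643]
orientation: [-0.106, 3.139, 0.001]
force: [-0.6, -0.8, 0.3]
opening: 0.048
gripper_force: 0.0
```

>>> apply_moves(
  delta_pos=[
    [0, 0, -2],
    [0, 0, -3],
    [0, 0, -4],
    [0, 0, -4],
    [0, 0, -4],
    [0, 0, 0],
  ],
  twist=[0, 0, 0, 0, 0, 0],
)

```text
t: 11.65
tool_pos: [0.5519, 0.3775, 0.2409]
orientation: [-0.105, 3.131, 0.007]
force: [0.9, 0.5, -0.4]
opening: 0.048
gripper_force: 0.0
```

Run:
```python
from h import *
go(.565,.193,.2,94)
cam('top','t4.png')
a=cv2.imread('pics/t4.png')[150:250,95:300];cam('wrist','w4.png');b=cv2.imread('pics/w4.png')
cv2.imwrite('pics/v4.png',cv2.convertScaleAbs(np.vstack([cv2.resize(a,(560,273),interpolation=2),b[60:380]]),alpha=1.5))
```

```text
t 11.65 pos [0.5519 0.3775 0.2409] yang 93.9 d_cm [ -0.03 -18.52   4.01] tw -0.003 F [ 0.9  0.5 -0.4]
```

View pics/v4.png

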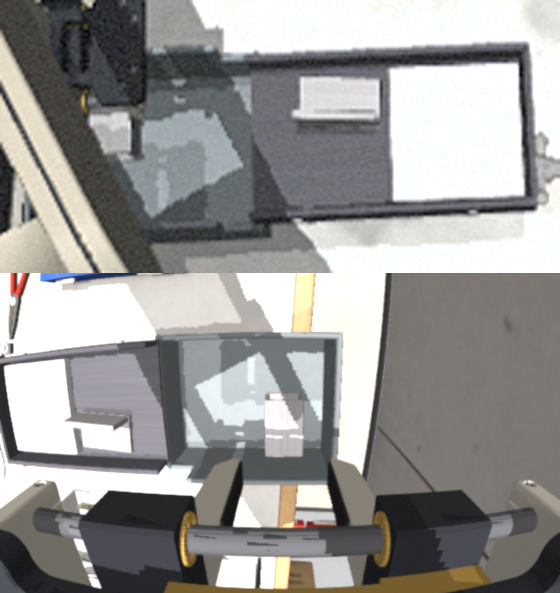

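Top and wrist views: the tube lies flat in the far half of the bin on the -y side, wrist pixel about (283,365). The angle has not moved; next I pinch its upright.

>>> apply_moves(
  delta_pos=[
    [0, -4.6, 0],
    [0, -4.6, 0],
    [0, -4.6, 0],
    [0.2, -4.8, 0],
    [0, 0, 0],
    [0, 0, 0],
    [0, 0, 0],
    [0, 0, 0],
  ],
  twist=[0, 0, 0, 0, 0.18, 0.18, 0.18, 0.18],
  gripper=4.0,
)

```text
t: 12.75
tool_pos: [0.5592, 0.1902, 0.2319]
orientation: [-1.016, -2.97, 0.003]
force: [1.4, 0.3, -0.3]
opening: 0.04
gripper_force: 0.0
```

>>> apply_moves(
  delta_pos=[
    [0, 0, 2],
    [0, 0, 2],
    [0, 0, 0],
    [0, 0, 0],
    [0, 0, 0],
    [0, 0, 0],
  ],
  twist=[0.18, 0.18, 0.18, 0.18, 0.13, 0],
)

```text
t: 13.5
tool_pos: [0.5593, 0.1902, 0.1921]
orientation: [-2.143, -2.295, 0.004]
force: [0.2, -0.3, 0.1]
opening: 0.0401
gripper_force: 0.0
```

Run:
```python
from h import *
go(.562,.192,.117,4)
cam('wrist','w5.png')
b=cv2.imread('pics/w5.png')[80:400,180:420]
cv2.imwrite('pics/v5.png',cv2.convertScaleAbs(cv2.resize(b,(450,600),interpolation=2),alpha=1.6,beta=10))
```

```text
t 13.5 pos [0.5593 0.1902 0.1921] yang 3.9 d_cm [0.16 0.3  7.51] tw -0.001 F [ 0.2 -0.3  0.1]
```

View pics/v5.png

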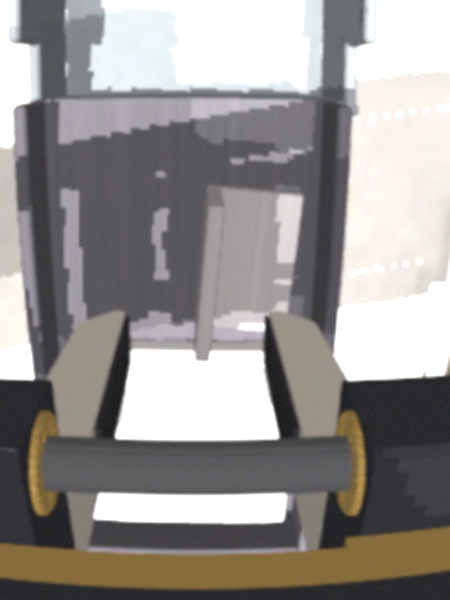

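>>> apply_moves(
  delta_pos=[
    [0.3, 0.3, 2],
    [0, 0, 2],
    [0, 0, 1.5],
    [0, 0, 1],
    [0, 0, 0.9],
    [0, 0, 0],
  ],
  twist=[0, 0, 0, 0, 0, 0],
)

```text
t: 14.3
tool_pos: [0.5626, 0.1936, 0.1189]
orientation: [-2.144, -2.295, 0.002]
force: [-0.0, -0.5, 1.3]
opening: 0.0401
gripper_force: 0.0
```

>>> apply_moves(
  delta_pos=[
    [0, 0, 0],
    [0, 0, 0],
    [0, 0, 0],
    [0, 0, 0],
    [0, 0, 0],
  ],
  twist=[0, 0, 0, 0, 0],
  gripper=0,
  squeeze=30,
)

```text
t: 14.92
tool_pos: [0.5632, 0.1938, 0.12]
orientation: [2.144, 2.295, 0.001]
force: [-0.5, -0.4, 2.1]
opening: 0.0058
gripper_force: 30.0
```

>>> apply_moves(
  delta_pos=[
    [0, 0, -1],
    [0, 0, -2],
    [0, 0, -2],
    [0, 0, 0],
  ],
  twist=[0, 0, 0, 0],
)

```text
t: 15.42
tool_pos: [0.5649, 0.1942, 0.1733]
orientation: [2.142, 2.293, 0.008]
force: [0.3, 0.6, -1.9]
opening: 0.006
gripper_force: 30.0
```

Run:
```python
from h import *
import pickle
s=robot.read_state();print(s['tool_pos'].round(4),s['opening'],s['force'].round(1))
W=pickle.load(open('w1.pkl','rb'))
def Tm(p,o):
    M=np.eye(4);M[:3,:3]=cv2.Rodrigues(np.array(o,float))[0];M[:3,3]=p;return M
C=np.eye(4);C[:3,:3]=W['R'];C[:3,3]=W['t']
X=C@Tm([.531,.1775,.2753],[-2.143,-2.296,.001])   # cam<-tool
D=X@np.linalg.inv(Tm([.5519,.3775,.2409],[-.105,3.131,.007]))
c=dict(W);c['R']=D[:3,:3];c['t']=D[:3,3]
u=np.array([-.07,.9975]);v=np.array([-.9975,-.07]);e=np.array([.551,.2575])
def loc(n,p,z):
    x=onz(c,p[0],p[1]-273+60,z)[:2]-e; print(n,p,(x@u*1e3).round(1),(x@v*1e3).round(1))
for p in[(265,392),(303,392),(304,457),(265,457)]:loc('tube',p,.057)
for p in[(265,400),(303,400)]:loc('tube400',p,.057)
for p in[(342,335),(332,340),(335,480),(327,478),(180,337)]:loc('rim',p,.103)
for p in[(160,345),(163,465)]:loc('deckedge',p,.082)
for p in[(320,350)]:loc('floor far+',p,.017)
```

```text
[0.5649 0.1942 0.1733] 0.005953264799969421 [ 0.3  0.6 -1.9]
tube (265, 392) 100.5 5.3
tube (303, 392) 139.1 5.2
tube (304, 457) 141.2 -66.2
tube (265, 457) 99.1 -66.0
tube400 (265, 400) 100.4 -3.0
tube400 (303, 400) 139.2 -3.1
rim (342, 335) 169.4 64.7
rim (332, 340) 160.8 60.2
rim (335, 480) 168.6 -71.2
rim (327, 478) 160.7 -68.8
rim (180, 337) 29.2 65.2
deckedge (160, 345) 1.5 58.4
deckedge (163, 465) -8.3 -65.9
floor far+ (320, 350) 160.2 45.2
```

>>> apply_moves(
  delta_pos=[
    [4.6, -1, 0],
    [4.6, -1, 0],
    [4.7, -1, 0],
    [4.7, -1.1, 0],
    [0, 0, 0],
    [0, 0, 0],
    [0, 0, 0],
    [0, 0, 0],
  ],
  twist=[0, 0, 0, 0, -0.18, -0.18, -0.18, -0.18],
)

```text
t: 16.42
tool_pos: [0.5092, 0.3764, 0.1691]
orientation: [-1.189, -2.907, 0.001]
force: [0.2, 0.3, -1.2]
opening: 0.0062
gripper_force: 30.0
```

>>> apply_moves(
  delta_pos=[
    [0, 0, 0],
    [0, 0, 0],
    [0, 0, 0],
    [0, 0, 0],
    [0, 0, 0],
    [0, 0, 0],
  ],
  twist=[-0.18, -0.18, -0.18, -0.18, -0.13, 0],
)

```text
t: 17.18
tool_pos: [0.5092, 0.3764, 0.1692]
orientation: [0.104, -3.139, 0.001]
force: [0.7, 0.2, -1.4]
opening: 0.0059
gripper_force: 30.0
```

Run:
```python
from h import *
go(.5106,.3770,.105,94)
```

```text
t 17.175 pos [0.5092 0.3764 0.1692] yang 93.8 d_cm [-0.14  0.06  6.42] tw -0.003 F [ 0.7  0.2 -1.4]
```

>>> apply_moves(
  delta_pos=[
    [-0.1, 0, 2],
    [0, 0, 2],
    [0, 0, 1.2],
    [0, 0, 1],
    [0, 0, 0.6],
    [0, 0, 0],
  ],
  twist=[0, 0, 0, 0, 0, 0],
)

```text
t: 17.92
tool_pos: [0.5103, 0.3765, 0.1013]
orientation: [0.105, -3.139, 0.0]
force: [0.1, -0.5, -1.3]
opening: 0.0058
gripper_force: 30.0
```

>>> apply_moves(
  delta_pos=[
    [0, 0, 0.5],
    [0, 0, 0.5],
    [0, 0, 0],
  ],
  twist=[0, 0, 0],
)

```text
t: 18.3
tool_pos: [0.5106, 0.3769, 0.0926]
orientation: [-0.106, 3.139, 0.001]
force: [-3.3, -1.1, 3.5]
opening: 0.006
gripper_force: 30.0
```

>>> apply_moves(
  delta_pos=[
    [0, 0, -0.6],
    [0.3, 0, 0],
    [0, 0, 0.6],
    [0, 0, 0.4],
    [0, 0, 0],
  ],
  twist=[0, 0, 0, 0, 0],
)

```text
t: 18.92
tool_pos: [0.5072, 0.376, 0.0867]
orientation: [0.105, -3.139, 0.001]
force: [-0.1, 1.7, -3.0]
opening: 0.0059
gripper_force: 30.0
```

>>> apply_moves(
  delta_pos=[
    [0, 0, 0.7],
    [0, 0, 0.7],
    [0, 0, 0],
  ],
  twist=[0, 0, 0],
)

```text
t: 19.3
tool_pos: [0.5071, 0.3761, 0.0726]
orientation: [0.105, -3.139, 0.001]
force: [1.2, -0.2, -2.0]
opening: 0.0055
gripper_force: 30.0
```

>>> apply_moves(
  delta_pos=[
    [0, 0, 0.5],
    [0, 0, 0.4],
    [0, 0, 0],
  ],
  twist=[0, 0, 0],
)

```text
t: 19.68
tool_pos: [0.5072, 0.3762, 0.0641]
orientation: [0.106, -3.139, 0.001]
force: [0.8, 0.2, -2.4]
opening: 0.0055
gripper_force: 30.0
```

>>> apply_moves(
  delta_pos=[
    [0, 0, 0],
    [0, 0, 0],
    [0, 0, 0],
    [0, 0, -2],
    [0, 0, -3],
    [0, 0, -4],
    [0, 0, 0],
  ],
  twist=[0, 0, 0, 0, 0, 0, 0],
  gripper=2.0,
)

```text
t: 20.55
tool_pos: [0.5102, 0.3781, 0.1613]
orientation: [-0.105, 3.132, 0.007]
force: [0.6, 0.1, 1.1]
opening: 0.0201
gripper_force: 0.0
```

Run:
```python
from h import *
u=np.array([-.07,.9975]);v=np.array([-.9975,-.07]);e=np.array([.551,.2575])
p=e+.075*u-.034*v
go(*p,.062,94)
```

```text
t 20.55 pos [0.5102 0.3781 0.1613] yang 93.9 d_cm [-6.56 -4.84  9.96] tw -0.003 F [0.6 0.1 1.1]
```

>>> apply_moves(
  delta_pos=[
    [-3.4, -2.4, 0],
    [-3.3, -2.3, 0],
    [0, 0, 3],
    [0, 0, 3],
    [0, 0, 2],
    [0, 0, 1],
    [0, 0, 0.8],
    [0, 0, 0],
  ],
  twist=[0, 0, 0, 0, 0, 0, 0, 0],
  gripper=0,
)

```text
t: 21.55
tool_pos: [0.5775, 0.3341, 0.0567]
orientation: [-0.106, 3.14, 0.0]
force: [-0.3, 0.1, 0.6]
opening: 0.0003
gripper_force: 0.0
```

>>> apply_moves(
  delta_pos=[
    [0, 0.6, 0],
    [0, 0.6, 0],
    [0, 0.6, 0],
    [0, 0.5, 0],
    [0, 0.3, 0],
    [0, 0, 0],
  ],
  twist=[0, 0, 0, 0, 0, 0],
)

```text
t: 22.3
tool_pos: [0.5755, 0.3604, 0.0564]
orientation: [0.106, -3.14, -0.001]
force: [0.0, -0.5, 0.6]
opening: 0.0002
gripper_force: 0.2
```

>>> apply_moves(
  delta_pos=[
    [0, -0.3, -1],
    [0, 0, -5],
    [0, 0, -5],
    [0, 0, -3],
    [1.1, -5, 0],
    [1, -5, 0],
    [1, -5, 0],
    [0, -5, 0],
  ],
  twist=[0, 0, 0, 0, 0, 0, 0, 0],
)

```text
t: 23.3
tool_pos: [0.5576, 0.1541, 0.1972]
orientation: [-0.107, 3.139, 0.001]
force: [0.6, -0.9, 0.1]
opening: 0.0005
gripper_force: 0.0
```

>>> apply_moves(
  delta_pos=[
    [0, -5, 0],
    [0, 0, 0],
    [0, 0, 0],
    [0, 0, 0],
    [0, 0, 0],
    [0, 0, 0],
    [0, 0, 0],
    [0, 0, 0],
  ],
  twist=[0.17, 0.18, 0.18, 0.18, 0.18, 0.18, 0.18, 0.18],
)

```text
t: 24.3
tool_pos: [0.5616, 0.1055, 0.197]
orientation: [-1.986, -2.434, -0.001]
force: [1.1, -0.2, -0.3]
opening: 0.0007
gripper_force: 0.0
```

>>> apply_moves(
  delta_pos=[
    [0, 0, 1],
    [0, 0, 2],
    [0, 0, 1],
  ],
  twist=[0.14, 0, 0],
)

```text
t: 24.68
tool_pos: [0.5607, 0.1053, 0.1546]
orientation: [-2.14, -2.298, 0.003]
force: [0.0, 0.2, -0.1]
opening: 0.0001
gripper_force: 0.0
```

Run:
```python
from h import *
go(.562,.102,.128,4)
c=cam('wrist','w6.png');T=cam('top','t6.png')
```

```text
t 24.675 pos [0.5607 0.1053 0.1546] yang 4.1 d_cm [-0.34  0.11  2.66] tw 0.001 F [ 0.   0.2 -0.1]
```

Descend to just above the plate, then feel for it in small steps.

>>> apply_moves(
  delta_pos=[
    [0, 0.1, 1.5],
    [0, 0, 1],
    [0, 0, 0.3],
    [0, 0, 0],
  ],
  twist=[0, 0, 0, 0],
)

```text
t: 25.28
tool_pos: [0.5626, 0.1055, 0.1284]
orientation: [-2.144, -2.296, 0.001]
force: [0.1, 0.0, 0.0]
opening: 0.0005
gripper_force: 0.0
```

>>> apply_moves(
  delta_pos=[
    [0, 0, 0.2],
    [0, 0, 0.1],
    [0, 0, 0],
  ],
  twist=[0, 0, 0],
)

```text
t: 25.65
tool_pos: [0.5628, 0.1055, 0.1258]
orientation: [2.144, 2.296, 0.0]
force: [-0.6, 0.0, 0.2]
opening: 0.0001
gripper_force: 0.0
```

>>> apply_moves(
  delta_pos=[
    [0, 0, 0.1],
    [0, 0, 0.1],
    [0, 0, 0],
  ],
  twist=[0, 0, 0],
)

```text
t: 26.02
tool_pos: [0.5627, 0.1055, 0.1235]
orientation: [-2.145, -2.296, 0.0]
force: [-0.0, -0.2, -1.4]
opening: 0.0005
gripper_force: 0.0
```

>>> apply_moves(
  delta_pos=[
    [0, 0, 0.1],
    [0, 0, 0.1],
    [0, 0, 0],
  ],
  twist=[0, 0, 0],
)

```text
t: 26.4
tool_pos: [0.5627, 0.1055, 0.1215]
orientation: [-2.144, -2.296, 0.0]
force: [-0.6, 0.2, -0.2]
opening: 0.0004
gripper_force: 0.0
```

>>> apply_moves(
  delta_pos=[
    [0, 0, 0.1],
    [0, 0, 0],
  ],
  twist=[0, 0],
)

```text
t: 26.65
tool_pos: [0.5631, 0.1055, 0.1213]
orientation: [2.144, 2.295, 0.001]
force: [-2.3, -0.6, 5.0]
opening: 0.0007
gripper_force: 2.5
```

>>> apply_moves(
  delta_pos=[
    [0, 0, 0.1],
    [0, 0, 0],
  ],
  twist=[0, 0],
)

```text
t: 26.9
tool_pos: [0.5636, 0.1056, 0.1212]
orientation: [2.144, 2.295, 0.002]
force: [-3.3, -0.3, 10.8]
opening: 0.0003
gripper_force: 5.2
```

>>> apply_moves(
  delta_pos=[
    [0, 0, -0.06],
    [0.3, 0, 0],
    [0.5, 0, 0],
    [0.5, 0, 0],
    [0.5, 0, 0],
    [0, 0, 0],
  ],
  twist=[0, 0, 0, 0, 0, 0],
)

```text
t: 27.65
tool_pos: [0.5624, 0.1238, 0.1213]
orientation: [2.143, 2.295, 0.003]
force: [0.0, 0.9, 5.9]
opening: 0.0004
gripper_force: 3.2
```

```bash
cat > pl.py <<'E'
from h import *
c=cam('top'); f=c['frame'].min(axis=2).astype(int)
# scan rows for plate/deck transition along tray near +y and -y parts; print white extent
for r in (184,190,196,202,208,214):
    w=np.where(f[r,180:296]>140)[0]+180
    if len(w): print(r,w.min(),w.max(),onz(c,w.max()+.5,r,.096)[1].round(4),onz(c,w.min()-.5,r,.096)[1].round(4))
E
python3 pl.py
python3 - <<'E'
import cv2
f=cv2.imread('pics/top0.png').min(axis=2)
print([(r,int(f[r,236]),int(f[r,250]),int(f[r,284]),int(f[r,287]),int(f[r,289])) for r in (184,202)])
E
```

```text
190 229 269 0.0832 0.1688
196 230 270 0.0809 0.1664
202 230 270 0.0808 0.166
208 230 271 0.0785 0.1656
214 230 272 0.0762 0.1653
[(184, 68, 157, 154, 54, 95), (202, 66, 155, 159, 28, 65)]
```

The plate follows: its front edge went from y≈0.150 to 0.166. I keep dragging.

>>> apply_moves(
  delta_pos=[
    [0.5, 0, 0],
    [0.5, 0, 0],
    [0.5, 0, 0],
    [0.5, 0, 0],
    [0.5, 0, 0],
    [0.5, 0, 0],
    [0, 0, 0],
  ],
  twist=[0, 0, 0, 0, 0, 0, 0],
)

```text
t: 28.58
tool_pos: [0.5604, 0.1538, 0.1213]
orientation: [2.143, 2.295, 0.003]
force: [-0.5, 0.3, 5.8]
opening: 0.0004
gripper_force: 3.2
```

```bash
python3 pl.py
```

```text
184 253 295 0.0289 0.119
190 253 295 0.0289 0.1187
196 212 295 0.0288 0.2039
202 251 259 0.1036 0.1224
208 216 260 0.1013 0.1946
214 217 261 0.099 0.1921
```

>>> apply_moves(
  delta_pos=[
    [0, 0, -1],
    [0, 0, -2],
    [-4, 0, 0],
    [-4.2, -0.2, 0],
    [0, 0, 1.5],
    [0, 0, 1.5],
    [0, 0, 0.5],
    [0, 0, 0],
  ],
  twist=[0, 0, 0, 0, 0, 0, 0, 0],
)

```text
t: 29.62
tool_pos: [0.5625, 0.0723, 0.1144]
orientation: [-2.142, -2.296, 0.002]
force: [0.5, 0.5, 0.4]
opening: 0.0005
gripper_force: 0.0
```

Run:
```python
from h import *
go(.564,.072,.114,4)
```

```text
t 29.625 pos [0.5625 0.0723 0.1144] yang 4.0 d_cm [-0.04  0.15  0.04] tw -0.001 F [0.5 0.5 0.4]
```

>>> apply_moves(
  delta_pos=[
    [0.8, 0.1, 0],
    [0.8, 0, 0],
    [0.8, 0, 0],
    [0.8, 0, 0],
    [0.8, 0, 0],
    [0.8, 0, 0],
    [0.8, 0, 0],
    [0.8, 0, 0],
  ],
  twist=[0, 0, 0, 0, 0, 0, 0, 0],
)

```text
t: 30.62
tool_pos: [0.5597, 0.1359, 0.1152]
orientation: [-2.145, -2.296, -0.0]
force: [-0.4, -1.5, 0.2]
opening: 0.0004
gripper_force: 0.2
```

>>> apply_moves(
  delta_pos=[
    [0.8, 0, 0],
    [0.8, 0, 0],
    [0.8, 0, 0],
    [0.8, 0, 0],
    [0.8, 0, 0],
    [0.8, 0, 0],
    [0.8, 0, 0],
    [0.8, 0, 0],
  ],
  twist=[0, 0, 0, 0, 0, 0, 0, 0],
)

```text
t: 31.62
tool_pos: [0.5553, 0.1997, 0.1152]
orientation: [-2.145, -2.296, -0.0]
force: [-0.6, -0.6, -0.4]
opening: 0.0004
gripper_force: 0.2
```

>>> apply_moves(
  delta_pos=[
    [0.8, 0, 0],
    [0.8, 0, 0],
    [0.8, 0, 0],
    [0.8, 0, 0],
    [0.8, 0, 0],
    [0.8, 0, 0],
    [0.8, 0, 0],
    [0.4, 0, 0],
  ],
  twist=[0, 0, 0, 0, 0, 0, 0, 0],
)

```text
t: 32.62
tool_pos: [0.5512, 0.2596, 0.1152]
orientation: [-2.144, -2.296, 0.0]
force: [0.3, 0.3, 0.3]
opening: 0.0007
gripper_force: 0.1
```

Run:
```python
from h import *
go(.551,.2575,.2,4)
c=cam('wrist','w7.png')['frame'].min(axis=2)
for r in range(0,250,10): print(r,c[r,220:400:6])
```

```text
t 32.625 pos [0.5512 0.2596 0.1152] yang 3.9 d_cm [-0.21 -0.04 -8.48] tw -0.001 F [0.3 0.3 0.3]
0 [ 48  49  50  48  49  48  47  48  49  48  49 155 193 193 192 191 189 182
 171 149 107 100  61  51  49  49  48  46  48  60]
10 [ 48  73  86 107 124 123 135 144 150 151 151 170 193 192 192 191 191 191
 190 189 189 190 189 190 189 188 187 186  62  61]
20 [128 194 195 195 195 195 196 196 196 196 179 167 194 193 192 192 191 191
 192 191 190 190 189 189 189 189 188 188  60  60]
30 [140 195 195 196 196 197 197 198 198 199 196 163 194 193 193 192 190 190
 189 189 189 189 190 191 192 192 191 190  60  59]
40 [188 197 197 197 198 198 197 198 198 198 193 176 202 201 200 199 198 197
 195 194 193 192 191 190 190 189 189 188  61  60]
50 [189 191 193 195 195 196 196 196 196 196 188 176 203 202 201 200 200 198
 197 196 194 193 192 190 189 188 188 187  60  61]
60 [ 60  59  60  59  58  58  58  58  58  58  59 109  89  82  87  95  89  94
 105 117 138 154 167 180 187 191 191 189  60  60]
70 [101 163 165 164 163 164 164 163 163 166 164 162 163 162 163 151 149 125
 154 151 145 126  80  66  80  80  63  60  60  6
[... 1459 characters left out ...]
110 110 110 110
 110 110 111 110 110 110  79  72  44  43  45  46]
200 [110 110 110 110 111 110 110 110 110 110 110 110 110 110 110 110 110 110
 110 110 110 110 110 110 110  70  45  45  44  46]
210 [110 111 110 110 110 110 110 110 111 110 110 110 110 110 110 110 110 110
 111 110 110 110 110 110 110  95  45  45  45  48]
220 [110 110 110 110 110 110 110 111 110 110 110 110 110 110 110 110 110 109
 110 110 110 110 110 110 110 110  46  45  45  63]
230 [110 111 110 110 110 109 110 110 110 110 110 110 110 110 110 110 110 110
 111 110 110 110 110 110 110 110 114  45  45  68]
240 [111 111 110 110 110 110 110 110 111 111 110 110 110 110 110 110 110 110
 110 110 119 120 120 120 120 120 120  59  46  71]
```

>>> apply_moves(
  delta_pos=[
    [0.6, 0, 0],
    [0.6, 0, 0],
    [0.6, 0, 0],
    [0, 0, 0],
    [0, 0, -3],
    [0, 0, -5],
    [-3, 0, -5],
    [0, 0, 0],
  ],
  twist=[0, 0, 0, 0, 0, 0, 0, 0],
)

```text
t: 33.67
tool_pos: [0.555, 0.2464, 0.2514]
orientation: [2.143, 2.29, 0.013]
force: [0.8, 0.6, -1.2]
opening: 0.0006
gripper_force: 0.0
```

```bash
cat > chk.py <<'E'
from h import *
import pickle
c=cam('wrist');c['fish']=1;pickle.dump(c,open('w8.pkl','wb'));s=cam('scene','s8.png');pickle.dump(s,open('s8.pkl','wb'))
u=np.array([-.07,.9975]);v=np.array([-.9975,-.07]);e=np.array([.551,.2575])
go(.551,.2575,.2,4)
R,t=c['R'],c['t'];f=210/np.tan(np.radians(c['vertical_fov'])/2)
# resample wrist view onto a grid of the floor-level plane z=.03: tray x 170..-100, y 70..-70
g=c['frame'].mean(axis=2)
def px(X):
    p=R@X+t; r=np.hypot(p[0],p[1]); th=np.arctan2(r,p[2]); return c['cx']+f*th*p[0]/r, c['cy']+f*th*p[1]/r
ys=list(range(70,-71,-7))
print('y',ys)
for x in range(168,-100,-8):
    row=[]
    for y in ys:
        a,b=px(np.r_[e+x/1e3*u+y/1e3*v,.03 if x>0 else .084]); a,b=int(round(a)),int(round(b))
        row.append(int(g[b,a]) if 0<=a<560 and 0<=b<420 else -1)
    print(x,*['%3d'%k for k in row])
E
python3 chk.py
```

```text
t 33.775 pos [0.5525 0.2469 0.2458] yang 3.9 d_cm [ 1.06 -0.09  4.58] tw -0.003 F [-0.4 -0.2 -0.6]
y [70, 63, 56, 49, 42, 35, 28, 21, 14, 7, 0, -7, -14, -21, -28, -35, -42, -49, -56, -63, -70]
168  48  48  49  51  51  51  51  50  51  50  50  49  49  50  50  50  50  49  50  49  48
160  48  50  95  82 131 148 151 117 121 125 134 200 199 198 197 197 196 194 194 194  69
152  49  51 132 132 200 201 201 201 201 201 143 200 199 198 197 196 196 196 195 195  62
144  49  51 131 132 202 201 202 202 203 203 124 203 201 201 200 199 199 198 197 198  63
136  49  56 131 132 202 202 202 203 202 203 139 203 202 201 199 199 198 198 197 198  62
128  50 128 190 201 198 197 198 199 199 198 145 206 204 203 202 201 199 198 197 196  63
120  49  53  59  59  60  61  63  62  61  65  77  65  67  65  65  66  67  81  96  66  62
112 172 217 217 217 217 217 217 217 217 218 217 217 217 217 217 217 217 217 216 140  62
104 193 213 205 201 198 207 207 212 215 214 215 214 214 215 216 216 217 217 217  95  62
96  61 152 152 152 152 152 152 152 170 170 171 170 170 170 171 171 170 170 170  81  62
88  47 152 152 152 152 152 1
[... 1368 characters left out ...]
  90  30  52  96  97  67  72 102 100 112 110 110 109 111  67  70  68  80  34  61 151
-48  63  29  63 110 112 112 115 110 110 112 110 109 109 110 109 113 111 110  42  65 216
-56  48  31  65 109 112 112 114 110 110 111 109 110 108 109 109 112 111 109  41  90 216
-64  56  32  65 100 111 111 113 110  93  85  83  84  85 100 109 113  84  67  38 107 216
-72  63  32  65  67 111 111 112  85  85  85  82  34  85  85  85  69  67  66  32  99 216
-80  64  32  65  65 111 110  98  85  85  85  80  28  85  85  85  81  67  66  31  64 217
-88  64  32  65  64  84  66  84  86  85  85  79  25  85  85  85  85 108 110  38  64 216
-96  65  33  64  64  65  67  85  85  85  85  79  25  85  85  85  85 104 109  41  70 217
```

>>> apply_moves(
  delta_pos=[
    [-5, 0, -1],
    [-5, 0, -1],
    [-5, 0, -1],
    [-5, 0, 0],
    [0, 0, 0],
  ],
  twist=[0, 0, 0, 0, 0],
)

```text
t: 34.4
tool_pos: [0.565, 0.0448, 0.2729]
orientation: [-2.148, -2.29, 0.005]
force: [-0.0, 1.9, -0.8]
opening: 0.0005
gripper_force: 0.0
```

Run:
```python
from h import *
import pickle
w=pickle.load(open('w8.pkl','rb'));print('wristcam',ray(w,0,0)[0])
T=cam('top','t9.png');S=cam('scene','s9.png');pickle.dump((T,S),open('c9.pkl','wb'))
g=T['frame'].mean(axis=2).astype(int)
print('top cols',list(range(104,200,3)))
for r in range(164,240,3): print(r,*['%3d'%k for k in g[r,104:200:3]])
g=S['frame'].mean(axis=2).astype(int)
print('scene cols',list(range(210,285,3)))
for r in range(124,200,3): print(r,*['%3d'%k for k in g[r,210:285:3]])
```

```text
wristcam [0.5486635  0.32524411 0.39223171]
top cols [104, 107, 110, 113, 116, 119, 122, 125, 128, 131, 134, 137, 140, 143, 146, 149, 152, 155, 158, 161, 164, 167, 170, 173, 176, 179, 182, 185, 188, 191, 194, 197]
164 108 132 133 133 134 132 132 130 128 129 127 128 115 174 170 177 174 172 174 177 175 175 174 173 173 171 172 174 173 171 171 176
167 127 133 132 136 130 132 133 134 133  93 119 120  93 148 139 140 136 113 123 114 119 114 119 107 173 174 172 173 176 172 177 174
170 102 110 115 108 110 107 111 110  92  86  76  69  53  68  67  52  57  51  42  41  38  45  37  43  87 107 120  71  72  87  81  77
173 114  32  45  45  51  47  40  42  42  46  46  40  47  47  47  45  47  44  48  47  49  48  45  52  49  45  42  40  33  22  26  36
176 111  28  25  45  46  51  45  50  48  45  47  45  49  48  44  47  45  41  48  47  47  43  52  45  43  48  42  47  54  59  60  67
179 110  31  34  28 133 121 120 123 133 142  70  44  59  72  69  69  69  84  83  86  83  89  88  91 101  97  94  96  79  77  76  74
182 108  26  39  31 156 142 143 145 119 121  68  30  92  95  94  92  98  95  95  96  91 106 10
[... 4686 characters left out ...]
 158  49  50  53  43  46  31  30  69  73  77  78  73  77  78  75  76  76  78
184 195 191 196 195 197 188 167 111  47  49  48  46  39  42  31  70  79  75  80  76  76  76  75  77  76
187 199 195 195 199 198 200 178 168 115  49  48  44  43  49  33  28  68  78  77  77  78  76  79  72  77
190 199 199 195 198 197 199 195 186 170  70  46  50  72  58  45  32  30  36  80  69  69  64  65  66  49
193  96  79 200 200 198 196 196 197 173 170  76  81  76  62  55  46  33  24  40  65  66  48  27  27  33
196  86  88 105 200 196 198 198 197 199 176 157 172 170  70  56  81  37  25  25  31  29  25  28  29  57
199  87  88  83 147 197 199 198 200 198 201 170 167 171  70  56  69  66  27  23  27  30  47  60  65  64
```

Run:
```python
from h import *
import pickle
T,S=pickle.load(open('c9.pkl','rb'))
u=np.array([-.07,.9975]);v=np.array([-.9975,-.07]);e=np.array([.551,.2575])
def corners(c,box,th):
    g=c['frame'].mean(axis=2); x0,y0,x1,y1=box; m=np.zeros(g.shape,np.uint8)
    m[y0:y1,x0:x1]=(g[y0:y1,x0:x1]>th)*255
    m=cv2.morphologyEx(m,cv2.MORPH_OPEN,np.ones((5,5)))
    k=max(cv2.findContours(m,0,2)[0],key=cv2.contourArea); h=cv2.convexHull(k)
    q=cv2.approxPolyDP(h,4,True)[:,0]; print(cv2.contourArea(k),q.tolist()); return q
a=corners(T,(112,176,186,236),163);b=corners(S,(214,132,275,172),180)
for n,p,q in [('+-',(124,184),(249.5,138.5)),('++',(124,231),(221.5,148)),('--',(169,187),(264.5,163.5)),('-+',(169,229),(244,170))]:
    x,r=tri(T,p,S,q); print(n,x.round(4),round(r*1e3,1),((x[:2]-e)@u*1e3).round(),((x[:2]-e)@v*1e3).round())
```

```text
1866.0 [[125, 184], [167, 187], [167, 227], [124, 229]]
641.5 [[251, 140], [260, 163], [243, 168], [225, 147]]
+- [0.587  0.393  0.0756] 1.8 133.0 -45.0
++ [0.4881 0.3844 0.0792] 6.8 131.0 54.0
-- [0.5915 0.3037 0.0389] 4.2 43.0 -44.0
-+ [0.507  0.2928 0.0524] 26.7 38.0 41.0
```

The plate is fully inside but its front edge leans on the tube (z≈0.077, rim 0.103). I'll nudge it back so it drops flat.

>>> apply_moves(
  delta_pos=[
    [5, 0, 0],
    [5, 0, 0],
    [5, 0, 0],
    [5, 0, 0],
    [5, 0, 0],
    [5, 0, 0],
    [5, -0.4, 0],
    [1.1, 0, 0],
  ],
  twist=[0, 0, 0, 0, 0, 0, 0, 0],
)

```text
t: 35.5
tool_pos: [0.5342, 0.4119, 0.2733]
orientation: [-2.137, -2.301, 0.003]
force: [-0.2, -1.1, -1.2]
opening: 0.0009
gripper_force: 0.0
```

Run:
```python
from h import *
go(.5356,.4048,.092,4)
```

```text
t 35.5 pos [0.5342 0.4119 0.2733] yang 4.2 d_cm [-0.72  0.13 18.13] tw 0.004 F [-0.2 -1.1 -1.2]
```

>>> apply_moves(
  delta_pos=[
    [-0.3, 0, 4],
    [0, 0, 4],
    [0, 0, 4],
    [0, 0, 0],
    [0, 0, 0],
  ],
  twist=[0, 0, 0, 0, 0],
)

```text
t: 36.12
tool_pos: [0.5376, 0.405, 0.1567]
orientation: [2.144, 2.296, 0.002]
force: [0.7, 0.4, 0.5]
opening: 0.0004
gripper_force: 0.0
```

Run:
```python
from h import *
go(.5356,.4048,.092,4)
```

```text
t 36.125 pos [0.5376 0.405  0.1567] yang 3.9 d_cm [-0.01 -0.21  6.47] tw -0.001 F [0.7 0.4 0.5]
```

>>> apply_moves(
  delta_pos=[
    [0, 0, 2.5],
    [0, 0, 1.5],
    [0, 0, 1],
    [0, 0, 0.8],
    [0, 0, 0.5],
    [0, 0, 0],
  ],
  twist=[0, 0, 0, 0, 0, 0],
)

```text
t: 36.88
tool_pos: [0.5373, 0.4044, 0.092]
orientation: [-2.145, -2.296, 0.001]
force: [-0.5, -0.3, -0.3]
opening: 0.0007
gripper_force: 0.0
```

>>> apply_moves(
  delta_pos=[
    [-0.5, 0, 0],
    [-0.5, 0, 0],
    [-0.5, 0, 0],
    [-0.5, 0, 0],
    [-0.5, 0, 0],
    [-0.5, 0, 0],
    [0, 0, 0],
  ],
  twist=[0, 0, 0, 0, 0, 0, 0],
)

```text
t: 37.75
tool_pos: [0.5395, 0.374, 0.0922]
orientation: [2.145, 2.295, -0.0]
force: [-0.6, 0.7, 0.5]
opening: 0.0006
gripper_force: 0.0
```

>>> apply_moves(
  delta_pos=[
    [0, 0, -3],
    [0, 0, -5],
    [0, 0, -5],
    [0, 0, -4],
    [-5, 0, 0],
    [-5, 0, 0],
    [-5, 0, 0],
    [-5, 0, 0],
  ],
  twist=[0, 0, 0, 0, 0, 0, 0, 0],
)

```text
t: 38.75
tool_pos: [0.553, 0.1736, 0.2624]
orientation: [2.144, 2.296, 0.001]
force: [0.2, -0.4, -0.1]
opening: 0.0004
gripper_force: 0.0
```

>>> apply_moves(
  delta_pos=[
    [-5, 0, 0],
    [-5, 0, 0],
    [-3, 0, 0],
    [0, 0, 0],
  ],
  twist=[0, 0, 0, 0],
)

```text
t: 39.25
tool_pos: [0.562, 0.0433, 0.2623]
orientation: [2.148, 2.292, -0.0]
force: [-0.1, 0.1, 0.3]
opening: 0.0004
gripper_force: 0.0
```

Run:
```python
from h import *
T=cam('top','t10.png');S=cam('scene','s10.png')
g=T['frame'].mean(axis=2).astype(int)
print('top cols',list(range(104,200,3)))
for r in range(173,237,4): print(r,*['%3d'%k for k in g[r,104:200:3]])
g=S['frame'].mean(axis=2).astype(int)
print('scene cols',list(range(210,285,3)))
for r in range(136,200,3): print(r,*['%3d'%k for k in g[r,210:285:3]])
```

```text
top cols [104, 107, 110, 113, 116, 119, 122, 125, 128, 131, 134, 137, 140, 143, 146, 149, 152, 155, 158, 161, 164, 167, 170, 173, 176, 179, 182, 185, 188, 191, 194, 197]
173 114  34  45  46  45  48  45  47  52  47  48  45  48  49  44  43  45  45  48  43  42  46  44  49  38  38  46  39  22  30  33  28
177 114  29  38  36  44  39  44  43  45  43  39  47  50  46  41  46  48  41  41  43  42  42  50  44  47  43  57  55  77  71  69  69
181 113  32  35  33 157 142 141 139 140 142  71  45  97  94  98  96 100  97  98  97  95  90  96  96  96 106 107 110  77  76  74  74
185 109  38  38  36 151 141 138 139 142 144  73  38 113 116 111 119 111 112 113 110 111 109 110 109 109 106 111 113  74  74  75  76
189 109  28  31  30 153 143 139 139 145 141  71  41 176 174 172 174 174 173 175 174 175 175 173 176 175 175 170 114  74  74  73  77
193 111  30  35  40 152 138 139 138 141 143  70  53 175 173 174 174 176 174 173 172 174 174 175 174 175 172 168 116  78  74  74  76
197 107  35  40  33 153 140 138 138 147 143  78  62 174 174 173 173 171 172 171 172 174 173 172 173 174 176 166 114  71  75  79  72
201 10
[... 2906 characters left out ...]
 160  49  52  52  46  43  31  27  64  75  76  80  74  77  76  77  75  75  77
184 196 194 195 195 198 189 167 112  49  53  44  45  43  44  30  71  79  75  78  73  77  76  76  77  77
187 197 198 198 199 200 199 178 168 115  50  47  46  44  44  31  31  66  80  78  75  77  76  80  77  77
190 203 200 196 198 199 198 198 189 171  71  48  50  73  58  46  32  31  45  78  75  68  66  65  65  64
193  98  80 202 199 197 195 198 199 174 174  75  81  78  62  57  50  32  29  42  67  64  58  37  27  33
196  86  87 106 202 197 200 200 199 198 178 158 174 171  72  56  78  38  26  39  56  27  31  29  27  29
199  87  87  80 147 198 200 198 200 198 203 170 170 170  71  56  69  66  27  20  42  42  30  54  66  63
```

The plate now lies flat on the bin floor (top cols 139–183), beside the tube (116–132) and the angle, and the deck is clear. Handing in.

```bash
python3 -c "
from plant import robot
print(robot.close_job())"
```

```text
the job is handed in; nothing more can be done
None
```

The job is handed in at about 39 s: the tube, the angle and the plate are all down inside the scrap bin, the tray is clear, and the arm never went near the gear, caliper or pliers.

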